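# Close the clay drying cabinet

## Task

The small clay figures are drying on the pulled-out tray of the low cabinet: push the tray fully home with the fingertips, and only then push the sliding front panel by its upright bar across, all the way to its stop, so that it covers the tray's bay. Grasp nothing; the figures must stay standing on the tray untouched, and the pots and other things around must be left where they are.

Things in the scene. Friction and masses are not known exactly. Their poses are not given: they have to be found in the camera images.
- cabinet: low grey drying cabinet fixed to the table, 190 mm deep, 115 mm tall with its clear roof, spanning y = -185 to +235 mm. Origin: on the table, in the front face's plane, at the divider between the tray's bay (right, -y) and a store bay (left, +y); x points from the front inwards, y left, z up. In front of the face stands a plinth with the panel's groove, 22 mm deep and 34 mm tall
- tray (a joint): how far the plywood tray is pulled out, m: 0 = fully home (firm stop; its front board's outer face then lies in the cabinet's front plane, x = 0), growing as it comes out along the cabinet's -x. About 2 N of friction; stays where it is left
- tray_front (a point): centre of the outer face of the tray's front board, 68 mm above the table, at cabinet y = -90 mm. The board is 150 mm wide, 10 mm thick and spans heights 30 to 96 mm; behind it lies the tray's floor (165 mm long, top 34 mm above the table, low rims). Axes as the cabinet's
- panel (a joint): travel of the plywood sliding front panel, m: 0 = parked far left over the store bay, growing as it slides to the cabinet's -y; 0.22 = firm stop, fully covering the tray's bay. About 2 N of friction; stays where it is left
- panel_pull (a point): centre of the panel's upright pull bar, 66 mm above the table, at cabinet x = -26.5 mm, y = 190 mm less the joint value. The bar is 14 mm wide (y), stands 26 mm out from the panel, spans heights 36 to 98 mm, 60 mm left (+y) of the panel's middle. The panel is 170 mm wide, 10 mm thick, heights 26 to 102 mm, its outer face 14 mm in front of the cabinet's
- mouse: white clay mouse, 40 mm across, 59 mm tall with its ears; origin at the centre of its underside, z up; stands on the tray
- snail: terracotta clay snail, 50 mm long, 20 mm wide, 41 mm tall; origin at the centre of its underside, z up; stands on the tray
- mushroom: clay toadstool, 44 mm across its cap, 52 mm tall; origin at the centre of its underside, z up; stands on the tray
- pot_1: lidded paint pot, a bystander: 45 mm across its lid, 35 mm tall; origin at the centre of its underside
- pot_2: lidded paint pot, a bystander: 45 mm across its lid, 35 mm tall; origin at the centre of its underside
- pot_3: lidded paint pot, a bystander: 45 mm across its lid, 35 mm tall; origin at the centre of its underside
- paper_cup: open paper cup, a bystander: 76 mm across, 95 mm tall; origin at the centre of its underside
- palette: paper plate with dabs of paint, a bystander: 170 mm across, 12 mm tall; origin at the centre of its underside
- brush: paint brush lying flat, a bystander: 180 mm long along its x; origin under its middle
- water_tub: open white plastic tub, a bystander: 110 x 140 mm, 100 mm tall; origin at the centre of its underside
There are look-alikes about, which are no part of the job. What is shaped like the mushroom but purple is not meant.

How it is judged (in metres and radians):
On the way, in this order (a step that is already met when the one before it is completed fails the run):
1. the tray is pushed fully home (value of joint tray below 0.006 m), for 0.2 s.
2. with the tray home, the panel is slid across to its stop (value of joint tray below 0.006 m and value of joint panel above 0.212 m), for 0.2 s.
At the end, for the whole second after the job is handed in: The tray is within 6 mm of fully home, the panel within 8 mm of its right-hand stop, both at rest, and the three figures stand upright (within 0.3 rad) on the tray floor (all of step 2 and velocity of joint each of tray, panel below 0.01 m/s and angle between each of mouse, snail, mushroom's own z axis and vertical below 0.3 rad and z of each of mouse, snail, mushroom in the frame of tray_front below -0.025 m); the robot touches nothing.
It fails at once if the panel is slid over the tray's bay while the tray still stands out (panel past 70 mm of travel with the tray more than 12 mm out) (value of joint panel above 0.07 m and value of joint tray above 0.012 m).
It fails at once if a clay figure tips over (more than 0.5 rad) (angle between any of mouse, snail, mushroom's own z axis and vertical above 0.5 rad).
It fails at once if a clay figure is lifted off the tray (z of any of mouse, snail, mushroom in the frame of tray_front above -0.02 m).
It fails at once if the robot touches a clay figure (contact force between any of the fingers, the arm and mouse above 0.5 N or contact force between any of the fingers, the arm and snail above 0.5 N or contact force between any of the fingers, the arm and mushroom above 0.5 N).
It fails at once if a pot, the cup, the plate, the brush or the tub is moved by more than 20 mm (distance of any of pot_1, pot_2, pot_3, paper_cup, palette, brush, water_tub from where it was at the start of the episode above 0.02 m).
It also fails if it takes over 48 s, if anything falls off the work surface, if the arm or the gripper's body presses on something with over 40 N, if the wrist force passes 120 N, or if a joint passes its speed limit or range.

## Robot

A 6-joint arm with a two-finger parallel gripper is mounted at the origin on the work surface. World frame = base frame: x ahead of the robot, y to its left, z up, the work surface at z = 0. Lengths are in mm, angles in degrees, forces in N, time in s.
With the tool pointing down it reaches from about 250 to 800 mm from the base axis. Payload 8.5 kg.
Tool frame: the origin (TCP) lies at the very end of the fingers, on their centre line; the grasp point (between the pads) lies 19 mm behind it (ctrl.grip_point_offset is the distance from the TCP to the grasp point, in mm); z points along the fingers, y is the line along which they close (so a half turn about z gives the same grasp; the last joint's range is limited). The gripper opens to 85 mm and grips with 20 to 120 N. Pads are 22 mm wide; open, the fingers measure 114 mm over their backs; the gripper's body (76 mm by 85 mm) begins 54 mm behind the grasp point. The pads swing forward as they close: fully open they stand 13 mm farther back than shut.
Start: joints at [-63.77, 13.648, -0.773, 75.585, 0, 90], TCP at [232.016, -470.901, 231.276] pointing down, gripper open.
Joint ranges: [-152.45, 152.45], [-59.26, 108.67], [-65.41, 83.53], [-104.44, 129.93], [-82.83, 76.93], [-180, 180]. Speed limits (degrees/s): [127.2, 127.2, 159.86, 180, 180, 180].

## Interface

Orientations are given as a 3x3 rotation matrix whose columns are the frame's x, y, z axes.
In Python, from workcell import ctrl gives the robot as it stands.
- The arm moves only by the tool move_arm, never from a script. Its arguments are lists of equal length, an entry for each row: "angular": the turn, a rotation vector about the world's x, y, z as a fraction of full scale, a list of three; "travel": the shift along the world's x, y, z as a fraction of full scale, a list of three; "hand": the closure, from -1 (fully open) to 1 (shut). In form: {"angular": [[ax, ay, az], ...], "travel": [[dx, dy, dz], ...], "hand": [hand, ...]}. A call has exactly 5 rows; each row is the pose to reach, as a shift and turn from the pose commanded when the call began, turning the shorter way round; what a row does not reach only later rows make up. Full scale, the value 1, is 200 mm for a shift and 360 degrees for a turn. A row lasts 1/10 s, in which the tool goes at most 50 mm and 8.59 degrees, less where a joint would pass 70% of its speed; a pose out of reach is approached as far as the arm can. A call with a number of a shift or a turn outside -1 to 1 is refused whole. A call with a gripper value outside its range is refused whole. The fingers move at their own pace and stop on an object; the grip force is fixed at half the most. Time passes only in rows, so rows that repeat a pose let the fingers close, or fill a call up. It gives the time, the measured TCP pose, the force, the opening and the grip force at its end, in the units of the state.
- ctrl.get_obs(): the state, without advancing time (a new reading comes with each control period).
- ctrl.get_image(name): name is "scene" or "top" or "wrist"; returns (picture, depth): 400x640x3 uint8, red, green, blue; 400x640 float32, mm along the optical axis (not along the pixel's ray), 0 where there is no reading.
- ctrl.camera_model(name): a dict with "K" (3x3 intrinsics, pixels), "xyz" and "rotation" of the camera in the world. Camera axes: x right, y down, z forward; pixel columns grow to the right and rows downward; lengths in mm; the calibration is good to about 2 mm. A picture is of the moment at which its call begins: read the wrist's pose just before it. camera_model takes no time and is no camera call; for the wrist camera it gives the pose at the moment of the call.
- ctrl.finish_job(): hands the job in; it is judged then, once.
The state is a dict: "time": time; "joints": joint angles; "qvel": joint speeds; "tau": joint torques, N m; "tcp_pos": TCP position; "eef_rot": TCP orientation; "ft_force": force on the tool from outside, world axes, zero at the start; "wrist_torque": the same for the moment, N m; "grip_width": opening from 0.0 (shut) to 1.0 (fully open); "finger_force": force on a finger pad.
Only numpy, scipy, OpenCV 4.12 (cv2) and the standard library are available. Lean on these libraries where they do the work, as an engineer would, in place of code of your own. Each camera call takes 0.05 s, during which the arm holds its last target. There are 200 camera calls.

## Working session

There is one attempt and no reset: what is moved stays moved. The work goes in short steps, Python scripts to look and compute and a tool call to move; the robot and the scene stay as the last step left them, time stands still between calls to the robot, and variables do not carry over. Pictures are saved under pics/ and viewed, at most 10 in all, crops included, and the job is handed in when it is done.

Besides the shell and the picture viewer there is one more tool, called after ">>>" by a JSON object that holds its "fn" and its "kwargs". move_arm: Moves the arm, as the interface text tells. Its arguments: {"type":"object","properties":{"angular":{"type":"array"},"travel":{"type":"array"},"hand":{"type":"array"}},"required":["angular","travel","hand"]}

```bash
ls; mkdir -p pics; python3 - <<'E'
from workcell import ctrl
import cv2,numpy as np
for n in("scene","top"):
    p,d=ctrl.get_image(n); m=ctrl.camera_model(n)
    cv2.imwrite(f"pics/{n}0.png",p[:,:,::-1]); np.savez(f"{n}0.npz",p=p,d=d,**m)
    print(n,m)
o=ctrl.get_obs();print(o['time'],o['tcp_pos'],o['eef_rot'],o['grip_width'])
E
```

```text
pics
scene {'K': array([[492.32641237,   0.        , 321.30606336],
       [  0.        , 492.32641237, 202.54167679],
       [  0.        ,   0.        ,   1.        ]]), 'xyz': array([1562.27573055,  549.41138032, 1219.49267121]), 'rotation': array([[-5.01794989e-01,  6.05387565e-01, -6.17824963e-01],
       [ 8.64986568e-01,  3.51062716e-01, -3.58543173e-01],
       [-1.62268658e-04, -7.14325462e-01, -6.99813624e-01]])}
top {'K': array([[482.62111302,   0.        , 310.93078034],
       [  0.        , 482.62111302, 203.7760667 ],
       [  0.        ,   0.        ,   1.        ]]), 'xyz': array([ 340.7481707 ,  -28.31276774, 1408.92239978]), 'rotation': array([[-0.02821189, -0.98909321,  0.14456389],
       [-0.99959201,  0.02726967, -0.00849541],
       [ 0.00446054, -0.14474458, -0.989459  ]])}
0.1 [ 231.87792547 -470.59579188  230.72122381] [[ 8.97035871e-01  4.41957360e-01 -5.80501584e-04]
 [ 4.41957742e-01 -8.97035068e-01  1.20031711e-03]
 [ 9.75870381e-06 -1.33328467e-03 -9.99999111e-01]] 0.9975572628084336
```

View pics/top0.png

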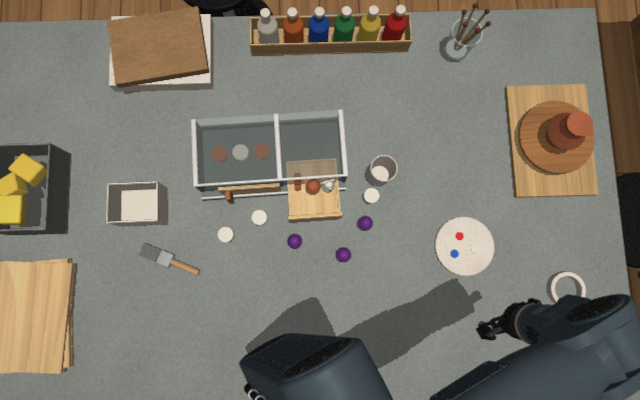

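View pics/scene0.png

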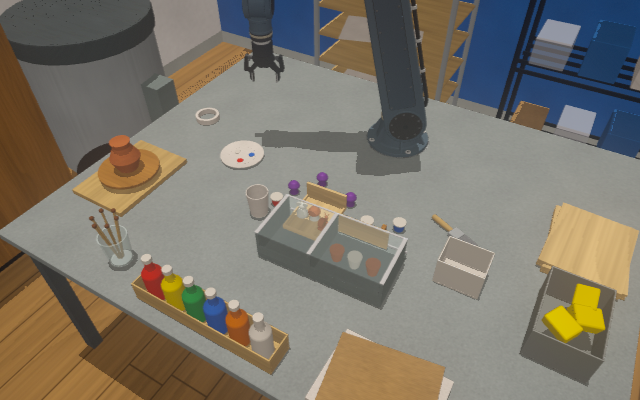

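The top view shows the cabinet facing the robot, with the front face near row 190. The tray is pulled out to about row 218 at columns 288–342. The panel is at columns 220–280 with its bar near (230,196). Pots and purple toadstools stand in front. Next I'll zoom in and cast rays.

```bash
cat > h.py <<'E'
import numpy as np,cv2
def ray(m,uv,z):
    u,v=uv; d=m['rotation']@np.linalg.inv(m['K'])@np.array([u,v,1.]); c=m['xyz']
    return c+d*(z-c[2])/d[2]
def cloud(m,d):
    v,u=np.mgrid[:d.shape[0],:d.shape[1]]
    q=np.stack([u,v,np.ones_like(u)],-1)@np.linalg.inv(m['K']).T*d[...,None]
    return q@m['rotation'].T+m['xyz']
E
python3 - <<'E'
from h import *
m=np.load('top0.npz'); P=cloud(m,m['d']); p=m['p']
c=p[100:270,180:400,::-1]; cv2.imwrite('pics/topc.png',cv2.resize(c,None,fx=3.6,fy=3.5,interpolation=cv2.INTER_CUBIC))
z=P[...,2]
# tray front board top: z ~96 ; cabinet walls ~115 
def reg(name,mask):
    mm=np.zeros(z.shape,bool); mm[100:262,180:400]=1; mask=mask&mm
    n,l,s,_=cv2.connectedComponentsWithStats(mask.astype(np.uint8))
    for i in range(1,n):
        if s[i,4]>12:
            q=P[l==i]; r=cv2.minAreaRect(q[:,:2].astype(np.float32)); print(name,s[i],np.median(q,0).round(),np.round(r[0]),np.round(r[1]),round(r[2],1))
reg('roof',(z>108)&(z<122)); reg('mid',(z>86)&(z<106)); 
hsv=cv2.cvtColor(p,cv2.COLOR_RGB2HSV)
reg('low',(z>25)&(z<60))
E
```

```text
roof [  191   109   157    78 10025] [690.  74. 113.] [692.  75.] [193. 423.] 2.5
mid [370 155  27  27 127] [ 637. -246.   94.] [ 628. -243.] [74. 75.] 87.3
mid [217 181  65  19 324] [583. 143. 100.] [574. 128.] [ 36. 177.] 4.2
mid [288 212  54   8 210] [500. -49.  95.] [501. -48.] [ 11. 147.] 2.5
low [371 159  23  20 116] [ 652. -261.   42.] [ 641. -252.] [63. 38.] 55.9
low [369 170  17  14  41] [ 602. -224.   44.] [ 609. -227.] [57. 16.] 52.3
low [ 229  177  117   39 1802] [565. -27.  34.] [562.  27.] [106. 336.] 2.3
low [339 177   6   6  15] [ 607. -130.   37.] [ 611. -130.] [17.  6.] 38.6
low [199 186  26  13 141] [577. 254.  31.] [574. 246.] [69. 38.] 65.5
low [363 188  16  15 188] [ 563. -213.   35.] [ 563. -213.] [41. 44.] 1.9
low [251 209  16  16 194] [508. 112.  34.] [507. 111.] [43. 43.] 44.6
low [289 217  52   5  60] [496. -52.  46.] [496. -49.] [  1. 145.] 2.3
low [358 216  15  14 171] [ 483. -191.   44.] [ 483. -193.] [42. 38.] 89.6
low [217 227  16  15 192] [462. 208.  34.] [461. 209.] [43. 41.] 88.7
low [287 234  15  14 172] [437.  11.  43.] [437.  11.] [40. 37.] 88.4
low [336 247  15  15 178] [ 395. -126.   44.] [ 395. -127.] [40. 40.] 0.1
```

View pics/topc.png

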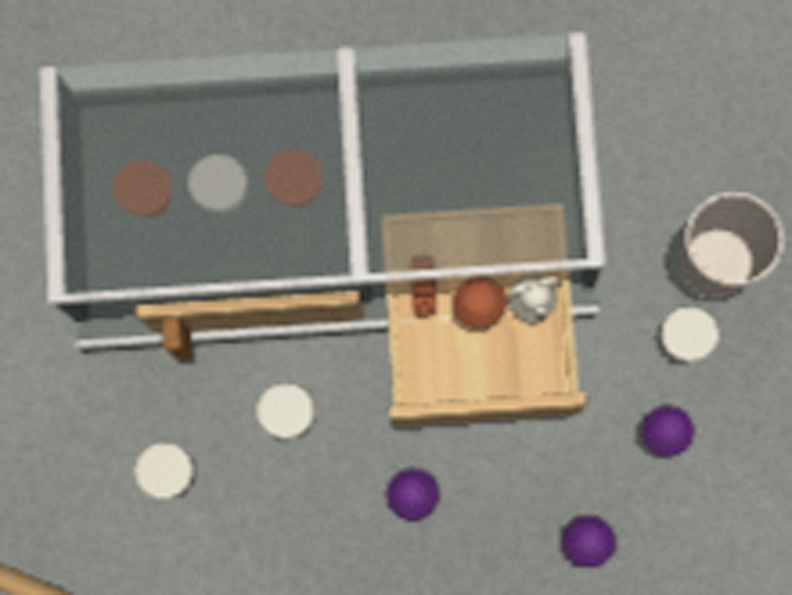

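The crop gives a cabinet yaw of about 2.4° and the tray about 106 mm out, with the board's outer face near x=496, y=-49. The panel bar is at crop (175,330), i.e. pixel (229,194), so the panel is already part-way along. I'll refine the bar position while making the first move.

```bash
python3 - <<'E'
from h import *
m=np.load('top0.npz'); P=cloud(m,m['d']); p=m['p']
a=np.radians(2.4);R=np.array([[np.cos(a),-np.sin(a)],[np.sin(a),np.cos(a)]])
# roof corners fit
z=P[...,2]
def rect(mask,n):
    q=P[mask];r=cv2.minAreaRect(q[:,:2].astype(np.float32));print(n,len(q),np.round(r[0],1),np.round(r[1],1),round(r[2],2));return r
O=np.array([692,75])-R@[95,25];print('O',O)
def cab(w):return (np.asarray(w)[...,:2]-O)@R
# front wall edge from crop: rays at z=115
for n,(u,v),zz in [('frontL',(50,303),115),('frontR',(603,266),115),('div',(347,48),115),('backR',(578,33),115),('backL',(48,68),115),('panL',(137,308),102),('panR',(362,293),102),('bar_top',(175,325),98),('boardL',(391,410),96),('boardR',(584,396),96)]:
    w=ray(m,(180+u/3.6-.4,100+v/3.5-.4),zz);print(n,w.round(),cab(w).round())
for v in range(186,203):print(v,[(int(P[v,u,0]),int(P[v,u,1]),int(z[v,u]),*p[v,u]) for u in (226,228,230,232)])
s=P[(z>20)&(P[...,0]>380)&(P[...,0]<620)&(abs(P[...,1])<260)]
E
```

```text
O [598.13022248  46.04374214]
frontL [587. 279. 115.] [ -1. 233.]
frontR [ 605. -140.  115.] [  -1. -187.]
div [787.  51. 115.] [189.  -3.]
backR [ 795. -128.  115.] [ 189. -183.]
backL [777. 282. 115.] [188. 228.]
panL [584. 215. 102.] [ -7. 170.]
panR [591.  44. 102.] [-7. -2.]
bar_top [570. 187.  98.] [-22. 142.]
boardL [498.  24.  96.] [-101.  -18.]
boardR [ 505. -124.   96.] [-100. -166.]
186 [(602, 205, 22, np.uint8(107), np.uint8(97), np.uint8(79)), (587, 186, 102, np.uint8(117), np.uint8(106), np.uint8(86)), (587, 181, 100, np.uint8(149), np.uint8(133), np.uint8(103)), (587, 176, 99, np.uint8(168), np.uint8(148), np.uint8(117))]
187 [(583, 191, 107, np.uint8(190), np.uint8(156), np.uint8(115)), (585, 187, 96, np.uint8(189), np.uint8(155), np.uint8(113)), (583, 180, 106, np.uint8(193), np.uint8(161), np.uint8(119)), (584, 176, 102, np.uint8(200), np.uint8(168), np.uint8(125))]
188 [(582, 192, 101, np.uint8(204), np.uint8(167), np.uint8(119)), (582, 187, 97, np.uint8(205), np.uint8(168), np.uint8(121)), (582, 181, 99, np.uint8(202), np.uint8(166), np.uint8(118)), (582, 176, 98,
[... 2727 characters left out ...]
7, np.uint8(117), np.uint8(108), np.uint8(97)), (551, 190, 81, np.uint8(79), np.uint8(54), np.uint8(34)), (552, 186, 74, np.uint8(71), np.uint8(49), np.uint8(30)), (556, 184, 47, np.uint8(66), np.uint8(47), np.uint8(29))]
201 [(561, 209, 1, np.uint8(130), np.uint8(132), np.uint8(124)), (551, 193, 61, np.uint8(82), np.uint8(65), np.uint8(52)), (552, 188, 58, np.uint8(70), np.uint8(48), np.uint8(28)), (553, 184, 47, np.uint8(69), np.uint8(49), np.uint8(28))]
202 [(558, 209, 0, np.uint8(137), np.uint8(141), np.uint8(135)), (558, 203, 2, np.uint8(108), np.uint8(102), np.uint8(94)), (551, 190, 44, np.uint8(71), np.uint8(54), np.uint8(38)), (558, 192, -1, np.uint8(71), np.uint8(57), np.uint8(44))]
```

>>> {"fn": "move_arm", "kwargs": {"angular": [[0,0,-0.02],[0,0,-0.04],[0,0,-0.066],[0,0,-0.066],[0,0,-0.066]], "travel": [[0.1,0.2,0],[0.25,0.4,0],[0.4,0.6,0],[0.55,0.8,0],[0.7,1,0]], "hand": [1,1,1,1,1]}}

```text
time: 0.6
tcp_pos: [368.6, -274.5, 231.1]
eef_rot: [[0.999, 0.041, -0.0], [0.041, -0.999, 0.0], [-0.0, -0.0, -1.0]]
ft_force: [1.0, -0.9, 0.4]
grip_width: 0.148
finger_force: 0.0
```

>>> {"fn": "move_arm", "kwargs": {"angular": [[0,0,0],[0,0,0],[0,0,0],[0,0,0],[0,0,0]], "travel": [[0.1,0.22,0],[0.2,0.44,0],[0.3,0.66,0],[0.4,0.88,0],[0.43,1,0]], "hand": [1,1,1,1,1]}}

```text
time: 1.1
tcp_pos: [455.2, -73.2, 231.0]
eef_rot: [[0.999, 0.045, 0.0], [0.045, -0.999, 0.001], [0.0, -0.001, -1.0]]
ft_force: [0.5, -0.4, 0.1]
grip_width: -0.002
finger_force: 0.0
```

>>> {"fn": "move_arm", "kwargs": {"angular": [[0,0,0],[0,0,0],[0,0,0],[0,0,0],[0,0,0]], "travel": [[0,0.12,-0.1],[0,0.12,-0.3],[0,0.12,-0.5],[0,0.12,-0.7],[0,0.12,-0.8]], "hand": [1,1,1,1,1]}}

```text
time: 1.6
tcp_pos: [451.9, -51.8, 68.2]
eef_rot: [[0.999, 0.043, -0.004], [0.043, -0.999, 0.001], [-0.004, -0.001, -1.0]]
ft_force: [-0.5, -0.3, -0.3]
grip_width: 0.006
finger_force: 0.0
```

```bash
python3 - <<'E'
from workcell import ctrl
import cv2,numpy as np
o=ctrl.get_obs();print(o['time'],o['tcp_pos'],o['ft_force'],o['grip_width'])
p,d=ctrl.get_image("scene")
cv2.imwrite("pics/s1.png",cv2.resize(p[140:320,220:440,::-1],None,fx=3.6,fy=3.3,interpolation=cv2.INTER_CUBIC))
E
```

```text
1.6 [451.94985425 -51.76072844  68.24020013] [-0.5098732  -0.3233628  -0.30335407] 0.005772868683295727
```

View pics/s1.png

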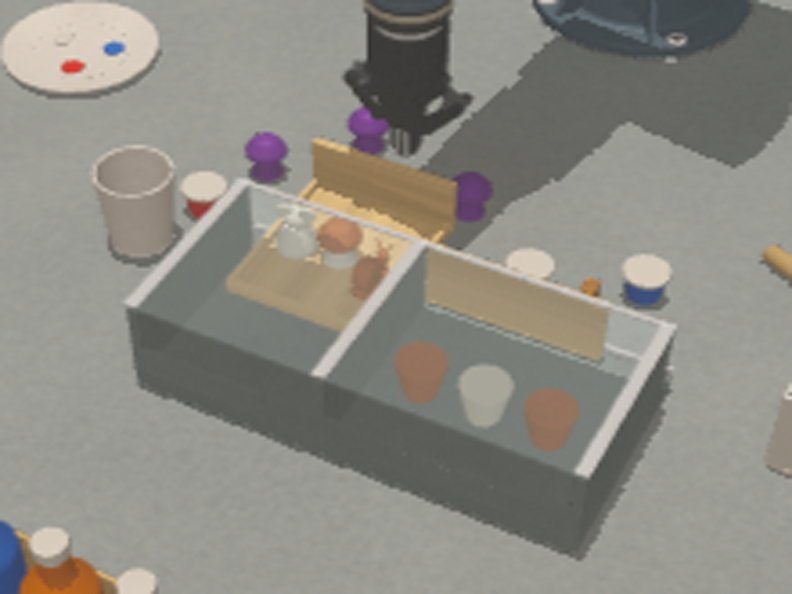

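The view shows the shut fingers behind the tray board, near (405,140), clear of the purple toadstools. The figures stand on the tray. I'll push slowly.

>>> {"fn": "move_arm", "kwargs": {"angular": [[0,0,0],[0,0,0],[0,0,0],[0,0,0],[0,0,0]], "travel": [[0.05,0.004,0],[0.09,0.006,0],[0.12,0.007,0],[0.145,0.008,0],[0.17,0.009,0]], "hand": [1,1,1,1,1]}}

```text
time: 2.15
tcp_pos: [488.5, -50.4, 71.9]
eef_rot: [[0.999, 0.043, 0.0], [0.043, -0.999, -0.0], [0.0, 0.0, -1.0]]
ft_force: [-2.7, -0.7, 2.1]
grip_width: -0.007
finger_force: 1.4
```

>>> {"fn": "move_arm", "kwargs": {"angular": [[0,0,0],[0,0,0],[0,0,0],[0,0,0],[0,0,0]], "travel": [[0.025,0.001,0],[0.05,0.002,0],[0.08,0.003,0],[0.11,0.004,0],[0.14,0.006,0]], "hand": [1,1,1,1,1]}}

```text
time: 2.65
tcp_pos: [516.5, -49.2, 71.3]
eef_rot: [[0.999, 0.043, -0.0], [0.043, -0.999, -0.0], [-0.0, 0.0, -1.0]]
ft_force: [-3.0, 0.2, 3.2]
grip_width: -0.001
finger_force: 1.5
```

>>> {"fn": "move_arm", "kwargs": {"angular": [[0,0,0],[0,0,0],[0,0,0],[0,0,0],[0,0,0]], "travel": [[0.035,0.001,0],[0.07,0.003,0],[0.105,0.004,0],[0.14,0.006,0],[0.175,0.007,0]], "hand": [1,1,1,1,1]}}

```text
time: 3.15
tcp_pos: [551.7, -47.7, 71.3]
eef_rot: [[0.999, 0.043, -0.0], [0.043, -0.999, 0.0], [-0.0, -0.0, -1.0]]
ft_force: [-3.1, 0.3, 2.9]
grip_width: -0.005
finger_force: 1.5
```

>>> {"fn": "move_arm", "kwargs": {"angular": [[0,0,0],[0,0,0],[0,0,0],[0,0,0],[0,0,0]], "travel": [[0.03,0.001,0],[0.06,0.003,0],[0.085,0.004,0],[0.11,0.005,0],[0.13,0.006,0]], "hand": [1,1,1,1,1]}}

```text
time: 3.65
tcp_pos: [577.5, -46.6, 71.2]
eef_rot: [[0.999, 0.043, 0.0], [0.043, -0.999, -0.0], [0.0, 0.0, -1.0]]
ft_force: [-2.1, -1.1, 1.0]
grip_width: -0.001
finger_force: 1.2
```

>>> {"fn": "move_arm", "kwargs": {"angular": [[0,0,0],[0,0,0],[0,0,0],[0,0,0],[0,0,0]], "travel": [[0.015,0.001,0],[0.03,0.001,0],[0.045,0.002,0],[0.058,0.002,0],[0.065,0.003,0]], "hand": [1,1,1,1,1]}}

```text
time: 4.15
tcp_pos: [588.7, -46.0, 71.0]
eef_rot: [[0.999, 0.043, -0.003], [0.043, -0.999, -0.0], [-0.003, -0.0, -1.0]]
ft_force: [-11.9, -3.3, 6.3]
grip_width: 0.001
finger_force: 1.0
```

>>> {"fn": "move_arm", "kwargs": {"angular": [[0,0,0],[0,0,0],[0,0,0],[0,0,0],[0,0,0]], "travel": [[0.01,0,0],[0.015,0,0],[0.015,0,0],[0.015,0,0],[0.015,0,0]], "hand": [1,1,1,1,1]}}

```text
time: 4.65
tcp_pos: [588.5, -45.9, 70.4]
eef_rot: [[0.999, 0.043, -0.008], [0.043, -0.999, 0.0], [-0.008, -0.001, -1.0]]
ft_force: [-18.3, -1.4, 6.5]
grip_width: -0.003
finger_force: 0.0
```

```bash
python3 - <<'E'
from workcell import ctrl
import cv2,numpy as np
p,d=ctrl.get_image("scene")
cv2.imwrite("pics/s2.png",cv2.resize(p[140:320,220:440,::-1],None,fx=3.6,fy=3.3,interpolation=cv2.INTER_CUBIC))
E
```

```text
(no output)
```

View pics/s2.png

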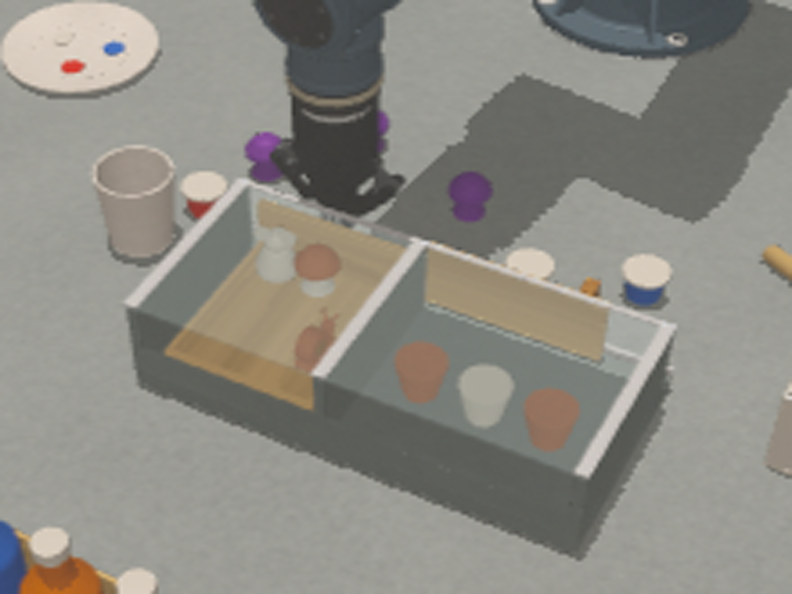

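The tray looks home (firm stop at 18 N) and all three figures are upright. I'll retreat and check from above.

>>> {"fn": "move_arm", "kwargs": {"angular": [[0,0,0],[0,0,0],[0,0,0],[0,0,0],[0,0,0]], "travel": [[-0.05,-0.002,0],[-0.15,-0.006,0],[-0.25,-0.01,0.1],[-0.35,-0.01,0.3],[-0.45,-0.01,0.5]], "hand": [1,1,1,1,1]}}

```text
time: 5.2
tcp_pos: [502.3, -47.8, 172.1]
eef_rot: [[0.999, 0.043, -0.0], [0.043, -0.999, 0.001], [-0.0, -0.001, -1.0]]
ft_force: [0.6, 0.0, -0.0]
grip_width: 0.001
finger_force: 0.0
```

>>> {"fn": "move_arm", "kwargs": {"angular": [[0,0,0],[0,0,0],[0,0,0],[0,0,0],[0,0,0]], "travel": [[-0.1,0.2,0],[-0.1,0.4,0],[-0.1,0.6,0],[-0.1,0.8,0],[-0.1,1,0]], "hand": [1,1,1,1,1]}}

```text
time: 5.7
tcp_pos: [490.4, 62.9, 171.1]
eef_rot: [[0.994, 0.105, -0.005], [0.105, -0.994, 0.036], [-0.001, -0.037, -0.999]]
ft_force: [-0.2, 0.1, 0.2]
grip_width: -0.004
finger_force: 0.0
```

```bash
python3 - <<'E'
from workcell import ctrl
import cv2,numpy as np
print(ctrl.get_obs()['tcp_pos'])
p,d=ctrl.get_image("top"); np.savez("top1.npz",p=p,d=d,**ctrl.camera_model("top"))
cv2.imwrite("pics/t1.png",cv2.resize(p[100:270,180:400,::-1],None,fx=3.6,fy=3.5,interpolation=cv2.INTER_CUBIC))
E
```

```text
[490.35436072  62.92157698 171.1465021 ]
```

View pics/t1.png

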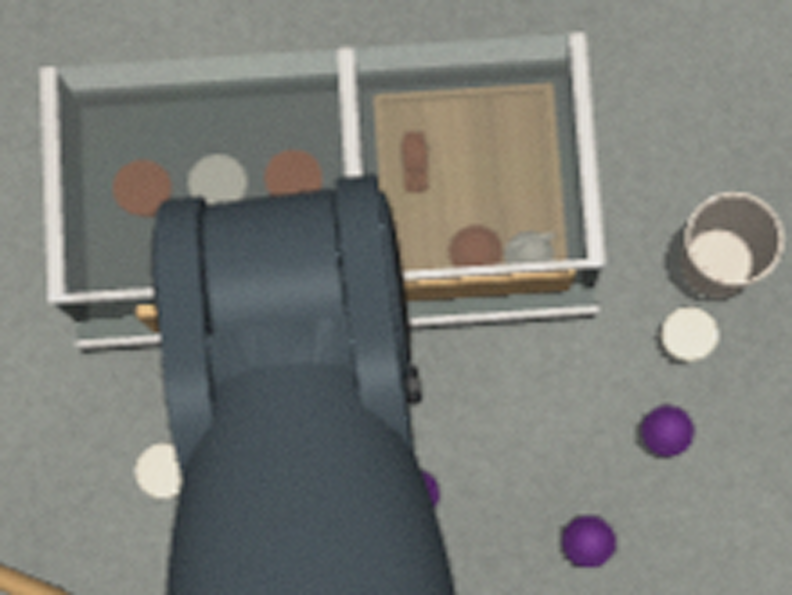

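From above, the tray is under the roof and the snail rode along with it. The mouse (530,248) and mushroom (475,245) now stand close behind the front board. I'll check numerically that the board is really at x'≈0.

```bash
python3 - <<'E'
from h import *
m=np.load('top1.npz'); m0=np.load('top0.npz'); P=cloud(m,m['d']); p=m['p']
a=np.radians(2.45);R=np.array([[np.cos(a),-np.sin(a)],[np.sin(a),np.cos(a)]])
O=np.array([598.1,46.])
for u in (300,312,324,336):
    print(u)
    for v in range(174,190):
        w=P[v,u];c=(w[:2]-O)@R;print('  ',v,c.round(),round(w[2]),((ray(m,(u,v),96)[:2]-O)@R).round(1),p[v,u].tolist()) if u in(300,324) else None
# rear tray edge
for n,mm,(u,v) in [('rear0',m0,(470,210)),('rear1',m,(465,90))]:
    w=ray(mm,(180+u/3.6-.4,100+v/3.5-.4),36);print(n,((w[:2]-O)@R).round())
E
```

```text
300
   174 [ 14. -58.] 109 [ 16.3 -58.4] [162, 146, 119]
   175 [ 10. -58.] 114 [ 13.5 -58.2] [161, 143, 118]
   176 [  7. -58.] 115 [ 10.6 -58. ] [169, 151, 127]
   177 [  4. -58.] 114 [  7.8 -57.8] [220, 215, 204]
   178 [  2. -58.] 112 [  5.  -57.6] [229, 226, 220]
   179 [  2. -57.] 97 [  2.2 -57.4] [169, 158, 144]
   180 [  0. -57.] 92 [ -0.6 -57.2] [210, 174, 126]
   181 [ -2. -57.] 91 [ -3.4 -57. ] [150, 124, 88]
   182 [ -2. -57.] 76 [ -6.3 -56.9] [96, 80, 57]
   183 [ -3. -56.] 64 [ -9.1 -56.7] [92, 75, 54]
   184 [ -2. -56.] 45 [-11.9 -56.5] [100, 82, 60]
   185 [ -1. -56.] 23 [-14.7 -56.3] [86, 77, 62]
   186 [ -5. -56.] 28 [-17.5 -56.1] [110, 115, 110]
   187 [ -8. -56.] 30 [-20.3 -55.9] [115, 124, 118]
   188 [-10. -55.] 25 [-23.1 -55.7] [118, 125, 119]
   189 [-14. -55.] 30 [-25.9 -55.5] [119, 128, 121]
312
324
   174 [   8. -124.] 112 [  11.6 -124.8] [144, 145, 136]
   175 [   5. -124.] 116 [   8.8 -124.6] [194, 189, 182]
   176 [   2. -123.] 116 [   6.  -124.4] [224, 220, 214]
   177 [   0. -123.] 111 [   3.2 -124.2] [186, 176, 163]
   178 [   1. -124.] 92 [   0.3 -124. ] [215, 183, 138]
   179 [  -2. -124.] 95 [  -2.5 -123.7] [169, 141, 101]
   180 [  -3. -124.] 83 [  -5.3 -123.5] [108, 88, 65]
   181 [  -1. -125.] 61 [  -8.1 -123.3] [91, 74, 52]
   182 [  -2. -125.] 49 [ -10.9 -123.1] [88, 74, 50]
   183 [  -2. -126.] 33 [ -13.7 -122.9] [95, 81, 63]
   184 [  -3. -126.] 25 [ -16.5 -122.7] [113, 117, 109]
   185 [  -6. -126.] 24 [ -19.3 -122.5] [119, 127, 121]
   186 [  -9. -126.] 23 [ -22.1 -122.3] [120, 128, 121]
   187 [ -13. -125.] 29 [ -24.9 -122.1] [118, 127, 121]
   188 [ -15. -125.] 26 [ -27.7 -121.9] [139, 147, 139]
   189 [ -20. -124.] 35 [ -30.5 -121.6] [216, 213, 205]
336
rear0 [ 70. -91.]
rear1 [173. -94.]
```

The board face is at x' ≈ -2 and the tray's rear edge at about 173 of an expected 175, so the tray is home. The bar is at y' ≈ 146. Next I'll settle the arm and go round to the bar's left side.

>>> {"fn": "move_arm", "kwargs": {"angular": [[0,0,0],[0,0,0],[0,0,0],[0,0,0],[0,0,0]], "travel": [[0,0,0],[0,0,0],[0,0,0],[0,0,0],[0,0,0]], "hand": [1,1,1,1,1]}}

```text
time: 6.25
tcp_pos: [489.7, 62.0, 171.3]
eef_rot: [[0.995, 0.104, -0.005], [0.104, -0.994, 0.036], [-0.001, -0.036, -0.999]]
ft_force: [-0.3, -0.2, -0.9]
grip_width: 0.001
finger_force: 0.0
```

```bash
python3 - <<'E'
from workcell import ctrl
o=ctrl.get_obs();print(o['joints'],o['eef_rot'],o['tcp_pos'])
E
```

```text
[  5.92614521  12.26702091 -11.64186579  66.15554035   2.07364942
 179.9431623 ] [[ 0.99455238  0.104125   -0.0048536 ]
 [ 0.10423237 -0.99390574  0.03587471]
 [-0.00108857 -0.03618518 -0.99934451]] [489.6669455   61.98892899 171.31367441]
```

Joint 6 hit its +180° limit. I'll turn the tool a half turn the other way, which gives the same finger geometry, while travelling to above the bar's left side.

>>> {"fn": "move_arm", "kwargs": {"angular": [[-0.006,-0.001,0.022],[-0.006,-0.001,0.045],[-0.006,-0.001,0.068],[-0.006,-0.001,0.091],[-0.006,-0.001,0.115]], "travel": [[0,0,0],[0,0.05,0],[0,0.1,0],[0,0.15,0],[0,0.2,0]], "hand": [1,1,1,1,1]}}

```text
time: 6.75
tcp_pos: [489.7, 102.6, 171.4]
eef_rot: [[0.673, 0.74, -0.009], [0.739, -0.673, -0.009], [-0.012, -0.001, -1.0]]
ft_force: [0.6, -0.1, 1.0]
grip_width: 0.001
finger_force: 0.0
```

>>> {"fn": "move_arm", "kwargs": {"angular": [[0,0,0.023],[0,0,0.046],[0,0,0.069],[0,0,0.092],[0,0,0.115]], "travel": [[0,0.05,0],[0,0.1,0],[0,0.15,0],[0,0.2,0],[0,0.25,0]], "hand": [1,1,1,1,1]}}

```text
time: 7.25
tcp_pos: [489.7, 152.6, 171.3]
eef_rot: [[0.016, 1.0, -0.001], [1.0, -0.016, -0.012], [-0.012, -0.0, -1.0]]
ft_force: [-0.2, -0.7, -0.3]
grip_width: 0.001
finger_force: 0.0
```

>>> {"fn": "move_arm", "kwargs": {"angular": [[0,0,0.023],[0,0,0.046],[0,0,0.069],[0,0,0.092],[0,0,0.115]], "travel": [[0.03,0.05,0],[0.06,0.1,0],[0.1,0.15,0],[0.13,0.2,0],[0.15,0.2,0]], "hand": [1,1,1,1,1]}}

```text
time: 7.75
tcp_pos: [520.1, 193.2, 171.2]
eef_rot: [[-0.65, 0.76, 0.008], [0.76, 0.65, -0.009], [-0.012, -0.0, -1.0]]
ft_force: [-0.9, 0.7, 0.4]
grip_width: 0.001
finger_force: 0.0
```

>>> {"fn": "move_arm", "kwargs": {"angular": [[0,0,0.023],[0,0,0.046],[0,0,0.069],[0,0,0.092],[0,0,0.115]], "travel": [[0.03,0.05,0],[0.06,0.1,0],[0.1,0.15,0],[0.13,0.2,0],[0.15,0.2,0]], "hand": [1,1,1,1,1]}}

```text
time: 8.25
tcp_pos: [550.1, 233.3, 171.1]
eef_rot: [[-0.99, 0.14, 0.012], [0.14, 0.99, -0.002], [-0.012, -0.0, -1.0]]
ft_force: [-0.4, -0.0, -0.3]
grip_width: -0.0
finger_force: 0.0
```

>>> {"fn": "move_arm", "kwargs": {"angular": [[0.0003,0.002,0.015],[0.0003,0.002,0.029],[0.0003,0.002,0.029],[0.0003,0.002,0.029],[0.0003,0.002,0.029]], "travel": [[0.02,0.1,0],[0.04,0.18,-0.05],[0.04,0.18,-0.2],[0.04,0.18,-0.4],[0.04,0.18,-0.5]], "hand": [1,1,1,1,1]}}

```text
time: 8.75
tcp_pos: [556.3, 267.7, 68.3]
eef_rot: [[-0.999, -0.035, -0.003], [-0.035, 0.999, -0.001], [0.004, -0.001, -1.0]]
ft_force: [-0.5, -0.7, -0.4]
grip_width: 0.003
finger_force: 0.0
```

```bash
python3 - <<'E'
from workcell import ctrl
import cv2,numpy as np
o=ctrl.get_obs();print(o['joints'],o['tcp_pos'],o['eef_rot'])
p,d=ctrl.get_image("scene")
cv2.imwrite("pics/s3.png",cv2.resize(p[140:320,260:480,::-1],None,fx=3.6,fy=3.3,interpolation=cv2.INTER_CUBIC))
E
```

```text
[ 2.56794449e+01  2.79837180e+01 -3.68094808e+00  5.85366476e+01
  4.12084912e-02  2.36667754e+01] [556.28830734 267.72256962  68.27280664] [[-9.99377031e-01 -3.51205298e-02 -3.47821670e-03]
 [-3.51176894e-02  9.99382801e-01 -8.74371441e-04]
 [ 3.50677834e-03 -7.51679801e-04 -9.99993569e-01]]
```

View pics/s3.png

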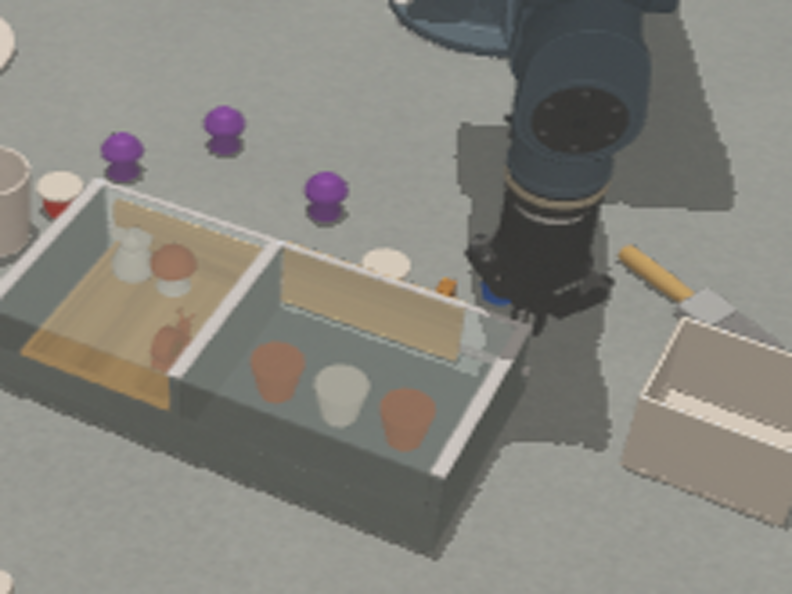

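The fingers are left of and in line with the bar, whose top shows at (446,288). Pots and tub are clear. Now I'll push along -y'.

>>> {"fn": "move_arm", "kwargs": {"angular": [[0,0,0.001],[0,0,0.001],[0,0,0.001],[0,0,0.001],[0,0,0.001]], "travel": [[0.003,-0.06,0],[0.006,-0.12,0],[0.01,-0.17,0],[0.014,-0.21,0],[0.016,-0.24,0]], "hand": [1,1,1,1,1]}}

```text
time: 9.3
tcp_pos: [561.5, 219.3, 72.3]
eef_rot: [[-0.999, -0.04, 0.001], [-0.04, 0.999, 0.001], [-0.001, 0.001, -1.0]]
ft_force: [-0.3, -0.9, 0.2]
grip_width: 0.001
finger_force: 0.0
```

>>> {"fn": "move_arm", "kwargs": {"angular": [[0,0,0],[0,0,0],[0,0,0],[0,0,0],[0,0,0]], "travel": [[0.001,-0.03,0],[0.002,-0.06,0],[0.004,-0.09,0],[0.005,-0.12,0],[0.006,-0.15,0]], "hand": [1,1,1,1,1]}}

```text
time: 9.8
tcp_pos: [562.3, 190.1, 71.4]
eef_rot: [[-0.999, -0.042, 0.0], [-0.042, 0.999, 0.001], [-0.0, 0.001, -1.0]]
ft_force: [0.7, 2.9, 1.5]
grip_width: 0.0
finger_force: 1.3
```

>>> {"fn": "move_arm", "kwargs": {"angular": [[0,0,0],[0,0,0],[0,0,0],[0,0,0],[0,0,0]], "travel": [[0.002,-0.045,0],[0.004,-0.09,0],[0.006,-0.135,0],[0.008,-0.18,0],[0.01,-0.225,0]], "hand": [1,1,1,1,1]}}

```text
time: 10.3
tcp_pos: [564.2, 144.5, 71.3]
eef_rot: [[-0.999, -0.041, -0.0], [-0.041, 0.999, 0.001], [0.0, 0.001, -1.0]]
ft_force: [1.1, 3.7, 2.9]
grip_width: -0.001
finger_force: 1.4
```

>>> {"fn": "move_arm", "kwargs": {"angular": [[0,0,0],[0,0,0],[0,0,0],[0,0,0],[0,0,0]], "travel": [[0.002,-0.045,0],[0.004,-0.09,0],[0.006,-0.135,0],[0.008,-0.18,0],[0.01,-0.225,0]], "hand": [1,1,1,1,1]}}

```text
time: 10.8
tcp_pos: [566.1, 99.6, 71.3]
eef_rot: [[-0.999, -0.041, -0.001], [-0.041, 0.999, 0.001], [0.001, 0.001, -1.0]]
ft_force: [0.8, 2.6, 2.6]
grip_width: 0.001
finger_force: 1.4
```

>>> {"fn": "move_arm", "kwargs": {"angular": [[0,0,0],[0,0,0],[0,0,0],[0,0,0],[0,0,0]], "travel": [[0.002,-0.045,0],[0.004,-0.09,0],[0.006,-0.135,0],[0.008,-0.17,0],[0.009,-0.2,0]], "hand": [1,1,1,1,1]}}

```text
time: 11.3
tcp_pos: [567.7, 59.6, 71.2]
eef_rot: [[-0.999, -0.041, -0.001], [-0.041, 0.999, 0.001], [0.001, 0.001, -1.0]]
ft_force: [0.4, 2.6, 2.5]
grip_width: -0.0
finger_force: 1.3
```

>>> {"fn": "move_arm", "kwargs": {"angular": [[0,0,0],[0,0,0],[0,0,0],[0,0,0],[0,0,0]], "travel": [[0.001,-0.02,0],[0.002,-0.04,0],[0.003,-0.06,0],[0.003,-0.08,0],[0.004,-0.1,0]], "hand": [1,1,1,1,1]}}

```text
time: 11.8
tcp_pos: [568.6, 40.1, 71.2]
eef_rot: [[-0.999, -0.041, -0.001], [-0.041, 0.999, 0.001], [0.001, 0.001, -1.0]]
ft_force: [-0.2, 2.6, 0.6]
grip_width: 0.005
finger_force: 1.2
```

>>> {"fn": "move_arm", "kwargs": {"angular": [[0,0,0],[0,0,0],[0,0,0],[0,0,0],[0,0,0]], "travel": [[0.001,-0.015,0],[0.001,-0.03,0],[0.002,-0.045,0],[0.002,-0.055,0],[0.003,-0.065,0]], "hand": [1,1,1,1,1]}}

```text
time: 12.3
tcp_pos: [568.8, 34.5, 71.5]
eef_rot: [[-0.999, -0.046, -0.001], [-0.046, 0.999, 0.015], [0.001, 0.015, -1.0]]
ft_force: [-3.8, 47.1, 3.9]
grip_width: 0.001
finger_force: 23.6
```

Firm stop, at the predicted position. I'll back away and check.

>>> {"fn": "move_arm", "kwargs": {"angular": [[0,0,0],[0,0,0],[0,0,0],[0,0,0],[0,0,0]], "travel": [[-0.002,0.06,0],[-0.02,0.12,0],[-0.1,0.15,0],[-0.2,0.15,0],[-0.3,0.15,0.1]], "hand": [1,1,1,1,1]}}

```text
time: 12.8
tcp_pos: [506.6, 57.0, 89.2]
eef_rot: [[-0.999, -0.041, -0.005], [-0.041, 0.999, -0.001], [0.005, -0.001, -1.0]]
ft_force: [0.9, -0.3, 0.8]
grip_width: 0.002
finger_force: 0.0
```

>>> {"fn": "move_arm", "kwargs": {"angular": [[0,0,0],[0,0,0],[0,0,0],[0,0,0],[0,0,0]], "travel": [[0,0.1,0.15],[-0.1,0.2,0.35],[-0.2,0.3,0.55],[-0.4,0.45,0.6],[-0.6,0.6,0.6]], "hand": [1,1,1,1,1]}}

```text
time: 13.3
tcp_pos: [390.0, 177.3, 213.1]
eef_rot: [[-0.999, -0.039, 0.003], [-0.039, 0.999, 0.001], [-0.003, 0.001, -1.0]]
ft_force: [0.5, 2.0, -0.4]
grip_width: 0.003
finger_force: 0.0
```

```bash
python3 - <<'E'
from workcell import ctrl
import cv2,numpy as np
from h import *
print(ctrl.get_obs()['tcp_pos'])
p,d=ctrl.get_image("top");m=ctrl.camera_model("top")
q,_=ctrl.get_image("scene")
a=cv2.resize(p[100:270,180:400,::-1],(396,306));b=cv2.resize(q[130:300,200:420,::-1],(396,306))
cv2.imwrite("pics/f.png",np.hstack([a,b]))
P=cloud(m,d);R=np.array([[.9991,-.0428],[.0428,.9991]]);C=(P[...,:2]-[598.1,46])@R
z=P[...,2];k=(z>85)&(z<108)&(C[...,0]<-12)&(C[...,0]>-45)&(abs(C[...,1]+60)<140)
print('bar/panel front',[np.percentile(C[k][:,i],[2,50,98]).round() for i in(0,1)])
k=(z>88)&(z<106)&(C[...,0]<-5)&(C[...,0]>-14)&(C[...,1]<60)
print('panel y',np.percentile(C[k][:,1],[1,99]).round())
E
```

```text
[389.99973015 177.32702909 213.08737473]
bar/panel front [array([-40., -14., -12.]), array([-170.,  -58.,  -12.])]
panel y [-312.  -10.]
```

View pics/f.png

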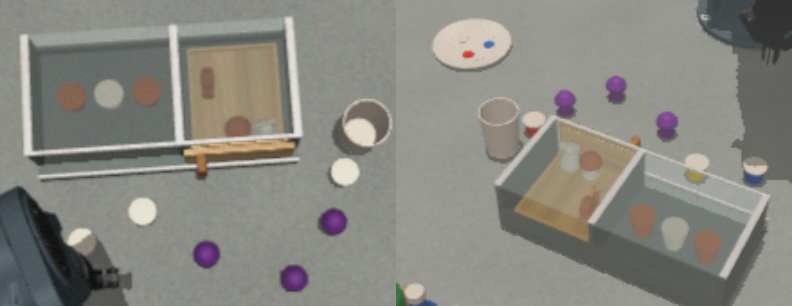

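The panel now covers the tray's bay, its edges at about y' -172 to -8 against an ideal -175 to -5. The tray is home, the figures are upright, and the pots haven't moved. Handing in.

>>> {"fn": "move_arm", "kwargs": {"angular": [[0,0,0],[0,0,0],[0,0,0],[0,0,0],[0,0,0]], "travel": [[0,0,0],[0,0,0],[0,0,0],[0,0,0],[0,0,0]], "hand": [1,1,1,1,1]}}

```text
time: 13.9
tcp_pos: [390.5, 176.2, 211.0]
eef_rot: [[-0.999, -0.04, -0.001], [-0.04, 0.999, 0.0], [0.001, 0.0, -1.0]]
ft_force: [-0.6, 0.3, -0.4]
grip_width: -0.004
finger_force: 0.0
```

```bash
python3 -c "
from workcell import ctrl
print(ctrl.finish_job())"
```

```text
the job is handed in; nothing more can be done
None
```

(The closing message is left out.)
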